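# Load the reflectance standards into the scanning reader by shade

### The arm

A 7-joint arm with a two-finger parallel gripper is mounted at the origin on a cart in front of the work surface, level with it; the furniture and walls round the work are solid. World frame = base frame: x ahead of the robot, y to its left, z up, the work surface at z = 0. Lengths are in m, angles in rad, forces in N, time in s.
With the tool pointing down it reaches from about 0.425 to 0.875 m from the base axis. Payload 4.7 kg.
Tool frame: the origin (TCP) lies on the mounting face of the last link; the fingertips stand 182 mm ahead of it and the grasp point (between the pads) lies ahead of it (ctrl.grip_point_offset is the z of the grasp point in the tool frame, in m); z points along the fingers, y is the line along which they close (so a half turn about z gives the same grasp; the last joint's range is limited). The gripper opens to 87 mm and grips with 3 to 60 N. Pads are 19 mm wide; open, the fingers measure 117 mm over their backs; the gripper's body (75 mm by 190 mm) begins 51 mm behind the grasp point.
Start: joints at [1.32, 0.321, -0.07, 1.45, 0.023, 1.371, -0.057], TCP at [0.17, -0.627, 0.405] pointing down, gripper open.
Joint ranges: [-2.86, 2.86], [-0.3, 2.09], [-1.38, 1.24], [0.06, 2.45], [-1.56, 4.7], [0.09, 2.05], [-2.69, 2.69]. Speed limits (rad/s): [2.57, 2.57, 3.14, 3.14, 3.14, 3.14, 3.14].

### API

Orientations are given as a rotation vector (axis times angle).
In Python, from bench import ctrl gives the robot as it stands.
- The arm moves only by the tool inch_along, called by a JSON object that holds its "api" and its "payload", one argument or row to a line. Schema: {"type":"object","properties":{"plan":{"type":"array","items":{"type":"array","items":{"type":"array","items":{"type":"number"},"minItems":5,"maxItems":5},"minItems":1,"maxItems":20},"minItems":1,"maxItems":1},"force":{"type":"number"},"only":{"type":"string"},"quiet":{"type":"boolean"},"lines":{"type":"string"}},"required":["plan"],"additionalProperties":false}. plan is a list that holds a single list of rows (three levels of brackets), with 1 to 20 rows, each of 5 numbers: dx, dy, dz in shares of 0.6 m (1.0 is 0.6 m), then a turn about the tool's z in fractions of the full range, 1 being pi/2 rad, then the opening from 0.0 (shut) to 1.0 (fully open); each row is the pose to reach, as a shift and turn from the pose commanded when the call began, along the tool's axes at that moment; what a row does not reach only later rows make up. A row lasts 1/10 s, in which the tool goes at most 0.05 m and 0.15 rad, less where a joint would pass 70% of its speed; a pose out of reach is approached as far as the arm can. The fingers move at their own pace and stop on an object; force is the grip in N (left out, the last holds). Time passes only in rows, so rows that do not move let the fingers close. The tool returns the time, the measured TCP pose, the force, the opening and the grip force at its end. only (a regular expression) keeps the lines of the reply that match it, lines (a string "A,B") keeps lines A to B, and quiet returns only ok. A shift or turn number past 1, either way, is cut back to 1. Input that does not fit is refused with a message, and nothing moves.
- ctrl.get_state(): the state, without advancing time (a new reading comes with each control period).
- ctrl.get_image(name): name is "scene" or "top" or "wrist"; returns (picture, depth): 384x512x3 uint8, red, green, blue; 384x512 float32, m along the optical axis (not along the pixel's ray), 0 where there is no reading.
- ctrl.camera_model(name): a dict with "vertical_fov" (degrees; the focal length in pixels is half the picture's height over the tangent of half this angle, whatever the lens; pixels are square), "cx", "cy" (the principal point, pixels), "rvec" (rotation vector, rad) and "tvec" (3), from world to camera coordinates, as OpenCV has them; the wrist camera has in their place "hand_eye" (4x4, takes a point from camera to tool coordinates, whose origin is the TCP and whose axes are the flange's). Camera axes: x right, y down, z forward; pixel columns grow to the right and rows downward; lengths in m; the calibration is good to about 2 mm. The wrist camera is an equidistant fisheye: a pixel r from the principal point sees the ray r / f radians off the axis. A picture is of the moment at which its call begins: read the wrist's pose just before it. camera_model takes no time and is no camera call.
- ctrl.close_job(): hands the job in; it is judged then, once.
The state is a dict: "time": time; "joint_positions": joint angles; "qd": joint speeds; "joint_torque": joint torques, N m; "position": TCP position; "tool_rot": TCP orientation; "ft_force": force on the tool from outside, world axes, zero at the start; "torque": the same for the moment, N m; "grip_width": opening from 0.0 (shut) to 1.0 (fully open); "grip_force": force on a finger pad.
Only numpy, scipy, OpenCV 4.12 (cv2) and the standard library are available. Lean on these libraries where they do the work, as an engineer would, in place of code of your own. Each camera call takes 0.05 s, during which the arm holds its last target. There are 200 camera calls.

### The job

Get the reflectance reader ready for its linearity check: set the four round blue standards upright, discs up, in the four black cups of the reader in order of shade, white in the cup nearest the parked white reading head, then light grey, dark grey and black in the cup farthest from it, each sitting fully down in its cup. With all four seated, slide the reading head by its knob along the rails until it is squarely over the white standard, and let go.

Things in the scene. Friction and masses are not known exactly. Their poses are not given: they have to be found in the camera images.
- puck_white: Round standard: blue housing 40 mm across, 24 mm tall, with a white disc 32 mm across as its top face; about 60 g. Origin: centre of its underside, z up to the disc. At the start it stands upright on a steel tray (floor 3 mm, rim 8 mm above the worktop) in a row with the other three, in any order, neighbours' centres about 62 to 86 mm apart.
- puck_light: Round standard: blue housing 40 mm across, 24 mm tall, with a light grey disc 32 mm across as its top face; about 60 g. Origin: centre of its underside, z up to the disc. At the start it stands upright on a steel tray (floor 3 mm, rim 8 mm above the worktop) in a row with the other three, in any order, neighbours' centres about 62 to 86 mm apart.
- puck_mid: Round standard: blue housing 40 mm across, 24 mm tall, with a dark grey disc 32 mm across as its top face; about 60 g. Origin: centre of its underside, z up to the disc. At the start it stands upright on a steel tray (floor 3 mm, rim 8 mm above the worktop) in a row with the other three, in any order, neighbours' centres about 62 to 86 mm apart.
- puck_dark: Round standard: blue housing 40 mm across, 24 mm tall, with a black disc 32 mm across as its top face; about 60 g. Origin: centre of its underside, z up to the disc. At the start it stands upright on a steel tray (floor 3 mm, rim 8 mm above the worktop) in a row with the other three, in any order, neighbours' centres about 62 to 86 mm apart.
- seat_1: End cup, one of four equal black cups in a straight row, seat_1 to seat_4, 68 mm apart. Tapered inside: mouth 58 mm, floor 47 mm across; floor 2 mm, rim 10 mm above the origin. Origin: centre of its underside, 10 mm above the worktop; +y along the row, from seat_4 to seat_1. Guide rails lie 42 mm to each side of the row, tops 19 mm above the worktop.
- seat_2: Inner cup, one of four equal black cups in a straight row, seat_1 to seat_4, 68 mm apart. Tapered inside: mouth 58 mm, floor 47 mm across; floor 2 mm, rim 10 mm above the origin. Origin: centre of its underside, 10 mm above the worktop; +y along the row, from seat_4 to seat_1. Guide rails lie 42 mm to each side of the row, tops 19 mm above the worktop.
- seat_3: Inner cup, one of four equal black cups in a straight row, seat_1 to seat_4, 68 mm apart. Tapered inside: mouth 58 mm, floor 47 mm across; floor 2 mm, rim 10 mm above the origin. Origin: centre of its underside, 10 mm above the worktop; +y along the row, from seat_4 to seat_1. Guide rails lie 42 mm to each side of the row, tops 19 mm above the worktop.
- seat_4: End cup, one of four equal black cups in a straight row, seat_1 to seat_4, 68 mm apart. Tapered inside: mouth 58 mm, floor 47 mm across; floor 2 mm, rim 10 mm above the origin. Origin: centre of its underside, 10 mm above the worktop; +y along the row, from seat_4 to seat_1. Guide rails lie 42 mm to each side of the row, tops 19 mm above the worktop.
- head_knob (a point): Axis of the black knob (18 mm across, 60 to 90 mm above the worktop; this point at 81 mm) on the reading head: a white bridge, 56 mm along the row, its port straight below the knob. Slides along the row by hand (2 N), stays where left, clears seated standards by 4 mm. Starts 72 to 80 mm beyond seat_1 or seat_4 (grey block at the other end); travel ends 12 mm past that cup's centre.

How it is judged:
On the way:
1. all four standards sit in their cups in order while the head is still parked beyond the row (((horizontal distance between puck_white and seat_1 below 0.008 m and z of puck_white in the frame of seat_1 below 0.006 m and horizontal distance between puck_light and seat_2 below 0.008 m and z of puck_light in the frame of seat_2 below 0.006 m and horizontal distance between puck_mid and seat_3 below 0.008 m and z of puck_mid in the frame of seat_3 below 0.006 m and horizontal distance between puck_dark and seat_4 below 0.008 m and z of puck_dark in the frame of seat_4 below 0.006 m and horizontal distance between head_knob and seat_1 between 0.045 and 0.11 m) or (horizontal distance between puck_white and seat_4 below 0.008 m and z of puck_white in the frame of seat_4 below 0.006 m and horizontal distance between puck_light and seat_3 below 0.008 m and z of puck_light in the frame of seat_3 below 0.006 m and horizontal distance between puck_mid and seat_2 below 0.008 m and z of puck_mid in the frame of seat_2 below 0.006 m and horizontal distance between puck_dark and seat_1 below 0.008 m and z of puck_dark in the frame of seat_1 below 0.006 m and horizontal distance between head_knob and seat_4 between 0.045 and 0.11 m))), for 0.2 s.
At the end, for the whole second after the job is handed in: Standards upright (0.1 rad), at rest, fully down in their cups (8 mm of centre, underside within 6 mm of the cup's): white in the end cup on the side where the head was parked, then light grey, dark grey, black; the head's knob within 10 mm, seen from above, of the centre of the white one's cup (((horizontal distance between puck_white and seat_1 below 0.008 m and z of puck_white in the frame of seat_1 below 0.006 m and horizontal distance between puck_light and seat_2 below 0.008 m and z of puck_light in the frame of seat_2 below 0.006 m and horizontal distance between puck_mid and seat_3 below 0.008 m and z of puck_mid in the frame of seat_3 below 0.006 m and horizontal distance between puck_dark and seat_4 below 0.008 m and z of puck_dark in the frame of seat_4 below 0.006 m and horizontal distance between head_knob and seat_1 below 0.01 m) or (horizontal distance between puck_white and seat_4 below 0.008 m and z of puck_white in the frame of seat_4 below 0.006 m and horizontal distance between puck_light and seat_3 below 0.008 m and z of puck_light in the frame of seat_3 below 0.006 m and horizontal distance between puck_mid and seat_2 below 0.008 m and z of puck_mid in the frame of seat_2 below 0.006 m and horizontal distance between puck_dark and seat_1 below 0.008 m and z of puck_dark in the frame of seat_1 below 0.006 m and horizontal distance between head_knob and seat_4 below 0.01 m)) and angle between each of puck_white, puck_light, puck_mid, puck_dark's own z axis and vertical below 0.1 rad and linear speed of each of puck_white, puck_light, puck_mid, puck_dark below 0.02 m/s); the robot touches nothing.
It also fails if it takes over 104 s, if anything falls off the work surface, if the arm or the gripper's body presses on something with over 40 N, if the wrist force passes 120 N, or if a joint passes its speed limit or range.

## Working session

There is one attempt and no reset: what is moved stays moved. The work goes in short steps, Python scripts to look and compute and a tool call to move; the robot and the scene stay as the last step left them, time stands still between calls to the robot, and variables do not carry over. Pictures are saved under pics/ and viewed, at most 14 in all, crops included, and the job is handed in when it is done.

```bash
mkdir -p pics; ls
```

Run:
```python
from bench import ctrl
import cv2
for n in("top","scene"):
    im,d=ctrl.get_image(n); cv2.imwrite(f"pics/{n}0.png",im[...,::-1]); import numpy as np; np.savez(f"{n}0.npz",im=im,d=d)
    print(ctrl.camera_model(n))
s=ctrl.get_state(); print(s["position"],s["tool_rot"],s["time"],ctrl.grip_point_offset)
print(ctrl.camera_model("wrist"))
```

```text
pics
{'vertical_fov': 43.572084203809915, 'cx': 259.1122178918954, 'cy': 191.2588855046717, 'rvec': array([ 2.11355215, -2.14118305,  0.18260572]), 'tvec': array([0.0427656 , 0.57520778, 0.97067228])}
{'vertical_fov': 52.19436310802277, 'cx': 255.49914446980728, 'cy': 187.9748408694692, 'rvec': array([ 0.97623909, -2.39086472,  1.15587262]), 'tvec': array([0.40244008, 0.3003464 , 0.62348104])}
[ 0.17004182 -0.62718115  0.40376579] [-3.11240627e+00 -4.14524639e-01  5.14659504e-04] 0.1 0.1635
{'vertical_fov': 65.70646984690485, 'cx': 256.7049577318613, 'cy': 190.5868288446139, 'hand_eye': array([[ 3.44658284e-04, -9.70310011e-01, -2.41864349e-01,
         6.55486707e-02],
       [ 9.99999902e-01,  4.01458063e-04, -1.85560739e-04,
         3.67560051e-04],
       [ 2.77149836e-04, -2.41864262e-01,  9.70310055e-01,
         1.95350621e-02],
       [ 0.00000000e+00,  0.00000000e+00,  0.00000000e+00,
         1.00000000e+00]])}
```

View pics/top0.png

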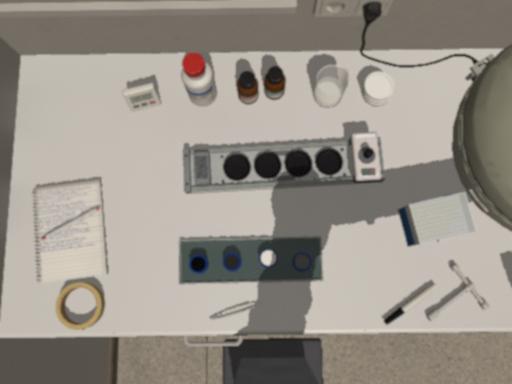

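View pics/scene0.png

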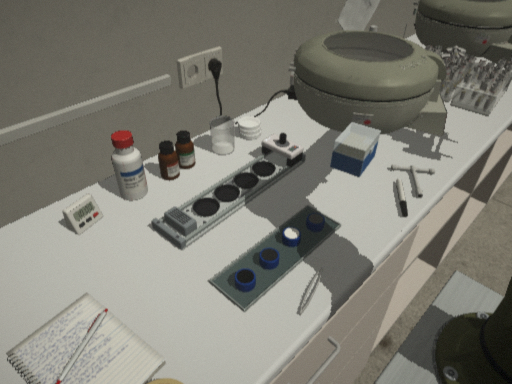

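Top view: the tray's pucks are at about (198,263), (232,261), (268,258) and (302,261), with white the third. The cups are at (237,166) to (329,161), and the head is parked at the right end, knob about (367,153). Next I'll measure these.

Create h.py:
```python
import numpy as np, cv2
from bench import ctrl
from scipy.spatial.transform import Rotation as R
def cast(name,uv,z,state=None):
    """pixels -> world points on plane height z"""
    m=ctrl.camera_model(name); f=192/np.tan(np.radians(m["vertical_fov"]/2))
    p=(np.atleast_2d(uv)-[m["cx"],m["cy"]])/f
    if name=="wrist":
        r=np.linalg.norm(p,axis=1,keepdims=True)+1e-12
        d=np.c_[p/r*np.sin(r),np.cos(r)]
        Rt=R.from_rotvec(state["tool_rot"]).as_matrix(); H=m["hand_eye"]
        d=d@(Rt@H[:3,:3]).T; o=Rt@H[:3,3]+state["position"]
    else:
        Rm=R.from_rotvec(m["rvec"]).as_matrix(); d=np.c_[p,np.ones(len(p))]@Rm; o=-Rm.T@m["tvec"]
    return o+d*((z-o[2])/d[:,2:])
def blobs(mask,lo,hi):
    n,l,s,c=cv2.connectedComponentsWithStats(mask.astype(np.uint8))
    return [(c[i],s[i,4],l==i) for i in range(1,n) if lo<s[i,4]<hi]
```

Run:
```python
from h import *
im=np.load("top0.npz")["im"]; d=np.load("top0.npz")["d"]
hsv=cv2.cvtColor(im,cv2.COLOR_RGB2HSV); 
roi=np.zeros(im.shape[:2],bool); roi[230:290,180:325]=1
blue=(im[...,2].astype(int)-im[...,0]>25)&roi
for c,a,m in blobs(blue,30,3000):
    k=cv2.convexHull(np.argwhere(m)[:,::-1].astype(np.int32)); (e,ax,_)=cv2.fitEllipse(k)
    x,y=map(int,e); print("puck",np.round(e,1),np.round(ax,1),a,cast("top",e,.027).round(4)[0],im[y-3:y+4,x-3:x+4].mean((0,1)).round(),im[m].mean(0).round())
roi[:]=0; roi[140:190,215:348]=1
for c,a,m in blobs((im.max(2)<45)&roi,100,3000): print("cup",c.round(1),a,cast("top",c,.016).round(4)[0])
for n,x0,y0,x1,y1 in(("a",170,120,400,290),):
    cv2.imwrite("pics/z.png",cv2.resize(im[y0:y1,x0:x1,::-1],None,fx=3.4,fy=3.4,interpolation=cv2.INTER_CUBIC))
```

```text
puck [267.4 257.5] [17.8 19.6] 55 [0.4369 0.0196 0.027 ] [221. 213. 198.] [62. 73. 96.]
puck [231.6 261.5] [19.6 19.8] 166 [0.4294 0.0957 0.027 ] [39. 38. 36.] [38. 54. 86.]
puck [301.5 261.4] [18.3 18.6] 74 [ 0.4276 -0.0526  0.027 ] [53. 51. 49.] [29. 38. 58.]
puck [198.  263.7] [19.8 20.1] 194 [0.4255 0.167  0.027 ] [9. 9. 8.] [28. 46. 79.]
cup [328.5 161.2] 487 [ 0.6478 -0.1197  0.016 ]
cup [297.8 163.5] 524 [ 0.6434 -0.0514  0.016 ]
cup [267.2 164.7] 493 [0.6415 0.0166 0.016 ]
cup [236.6 166.6] 484 [0.6383 0.0848 0.016 ]
```

View pics/z.png

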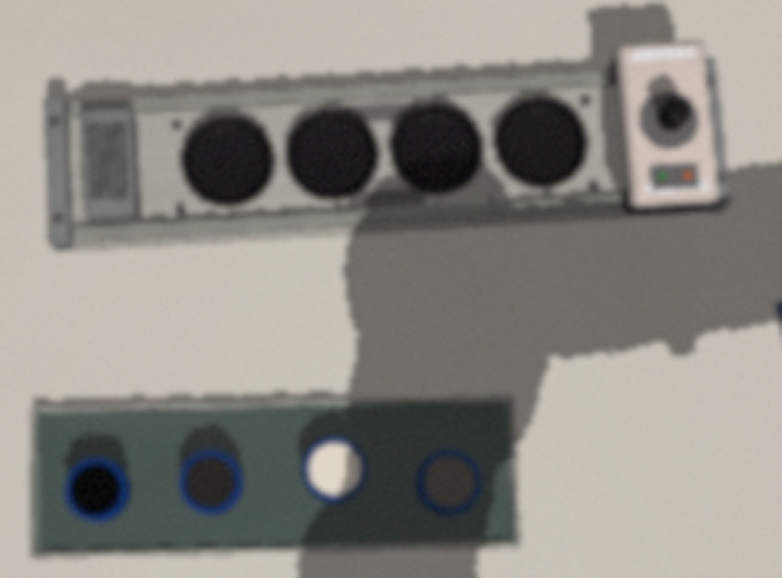

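The right-hand puck reads 53 in shadow against 39 for the second puck in the light, so it is light grey. From the left the order is black, dark grey, white, light grey. The head is on the −y side, so white goes to the cup at y≈−0.12. I'll move over for a close wrist view.

Careful with the scale: shifts go in shares of 0.6 m and turns go in shares of pi/2 rad. That gives: -0.577 m / 0.6 = -0.9617, 0.498 m / 0.6 = 0.83, -1.306 rad / 1.5708 = -0.8314.

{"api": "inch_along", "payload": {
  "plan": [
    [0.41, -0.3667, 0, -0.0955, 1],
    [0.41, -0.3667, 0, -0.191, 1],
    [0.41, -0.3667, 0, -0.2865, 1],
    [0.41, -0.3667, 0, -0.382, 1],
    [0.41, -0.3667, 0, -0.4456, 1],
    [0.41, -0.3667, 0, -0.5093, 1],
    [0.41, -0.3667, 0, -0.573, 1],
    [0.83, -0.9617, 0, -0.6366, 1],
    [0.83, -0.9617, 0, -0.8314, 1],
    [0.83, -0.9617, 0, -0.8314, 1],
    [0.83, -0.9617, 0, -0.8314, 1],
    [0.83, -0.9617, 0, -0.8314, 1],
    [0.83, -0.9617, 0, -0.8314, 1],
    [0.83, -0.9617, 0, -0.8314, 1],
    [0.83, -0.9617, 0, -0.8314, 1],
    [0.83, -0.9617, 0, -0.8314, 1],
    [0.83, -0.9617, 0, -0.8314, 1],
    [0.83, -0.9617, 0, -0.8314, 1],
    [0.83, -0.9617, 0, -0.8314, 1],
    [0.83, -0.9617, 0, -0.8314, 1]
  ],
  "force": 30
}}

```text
refused: plan: the value is too long (schema: maxItems 1). Nothing was moved.
```

Nothing moved. I misread the format; it is a list holding one list of rows, three levels of brackets. Resending.

{"api": "inch_along", "payload": {
  "plan": [
    [[0.41, -0.3667, 0, -0.0955, 1], [0.41, -0.3667, 0, -0.191, 1], [0.41, -0.3667, 0, -0.2865, 1], [0.41, -0.3667, 0, -0.382, 1], [0.41, -0.3667, 0, -0.4456, 1], [0.41, -0.3667, 0, -0.5093, 1], [0.41, -0.3667, 0, -0.573, 1], [0.83, -0.9617, 0, -0.6366, 1], [0.83, -0.9617, 0, -0.8314, 1], [0.83, -0.9617, 0, -0.8314, 1], [0.83, -0.9617, 0, -0.8314, 1], [0.83, -0.9617, 0, -0.8314, 1], [0.83, -0.9617, 0, -0.8314, 1], [0.83, -0.9617, 0, -0.8314, 1], [0.83, -0.9617, 0, -0.8314, 1], [0.83, -0.9617, 0, -0.8314, 1], [0.83, -0.9617, 0, -0.8314, 1], [0.83, -0.9617, 0, -0.8314, 1], [0.83, -0.9617, 0, -0.8314, 1], [0.83, -0.9617, 0, -0.8314, 1]]
  ],
  "force": 30
}}

```text
time: 2.1
position: [0.4996, 0.0581, 0.4045]
tool_rot: [2.225, 2.218, -0.002]
ft_force: [0.4, -0.3, -0.2]
grip_width: 1.0
grip_force: 0.0
```

Run:
```python
from h import *
s=ctrl.get_state(); im,d=ctrl.get_image("wrist"); np.savez("w1.npz",im=im,d=d,p=s["position"],r=s["tool_rot"])
print(s["position"],R.from_rotvec(s["tool_rot"]).as_matrix().round(3),s["joint_positions"].round(2) if hasattr(s["joint_positions"],'round') else s["joint_positions"])
cv2.imwrite("pics/w1.png",im[...,::-1])
```

```text
[0.4995544  0.05814109 0.40448495] [[ 0.003  1.    -0.001]
 [ 1.    -0.003 -0.001]
 [-0.001 -0.001 -1.   ]] [ 0.67  0.05 -0.86  1.78  0.04  1.32 -0.2 ]
```

View pics/w1.png

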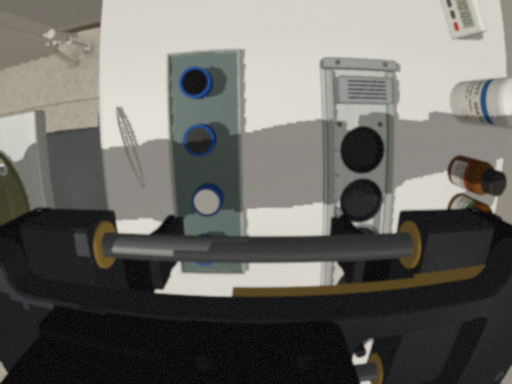

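Wrist view: black at (196,82), dark grey (200,139), white (207,199), and cups at (362,150) and (361,199). The gripper hides the rest. I'll compare these with the top view.

Run:
```python
from h import *
z=np.load("w1.npz"); im=z["im"]; s=dict(position=z["p"],tool_rot=z["r"])
roi=np.zeros(im.shape[:2],bool); roi[60:218,172:240]=1
blue=(im[...,2].astype(int)-im[...,0]>25)&roi
for c,a,m in blobs(blue,40,3000):
    k=cv2.convexHull(np.argwhere(m)[:,::-1].astype(np.int32)); e,ax,_=cv2.fitEllipse(k)
    print("puck",np.round(e,1),np.round(ax,1),cast("wrist",e,.020,s).round(4)[0],cast("wrist",e,.027,s).round(4)[0])
roi[:]=0; roi[120:225,330:394]=1
for c,a,m in blobs((im.max(2)<50)&roi,200,4000):
    k=cv2.convexHull(np.argwhere(m)[:,::-1].astype(np.int32)); e,ax,_=cv2.fitEllipse(k)
    print("cup",np.round(e,1),np.round(ax,1),cast("wrist",e,.020,s).round(4)[0])
z=np.load("top0.npz"); im=z["im"]; roi[:]=0; roi[135:190,215:348]=1
for c,a,m in blobs((im.max(2)<45)&roi,100,3000):
    k=cv2.convexHull(np.argwhere(m)[:,::-1].astype(np.int32)); e,ax,_=cv2.fitEllipse(k)
    print("cup top",np.round(e,1),np.round(ax,1),cast("top",e,.02).round(4)[0])
for c,a,m in blobs((im.max(2)<40)&(np.indices(im.shape[:2])[1]>355)&(np.indices(im.shape[:2])[1]<380)&(np.indices(im.shape[:2])[0]>140)&(np.indices(im.shape[:2])[0]<168),15,600): print("knob",c,a,cast("top",c,.09).round(4),cast("top",c,.08).round(4))
```

```text
puck [195.1  82.3] [33.4 35. ] [0.4243 0.1691 0.02  ] [0.4258 0.1682 0.027 ]
puck [198.9 139.6] [32.9 34.5] [0.428  0.0974 0.02  ] [0.4294 0.0979 0.027 ]
puck [207.2 199.6] [31.5 33.5] [0.4357 0.0202 0.02  ] [0.437  0.0222 0.027 ]
cup [361.8 149.5] [41.8 45.2] [0.6346 0.086  0.02  ]
cup [356.  203.5] [38.2 58.2] [0.6316 0.0139 0.02  ]
cup top [328.5 161.1] [23.9 25.4] [ 0.6469 -0.1192  0.02  ]
cup top [297.8 163.4] [24.8 26.5] [ 0.6426 -0.051   0.02  ]
cup top [267.3 164.8] [24.8 25. ] [0.6404 0.0166 0.02  ]
cup top [236.5 166.6] [24.4 24.9] [0.6373 0.0847 0.02  ]
knob [367.30434783 152.65217391] 46 [[ 0.6469 -0.1898  0.09  ]] [[ 0.6495 -0.1921  0.08  ]]
```

Scaled: 0.2085 m / 0.6 = 0.3475, -0.0715 m / 0.6 = -0.1192.

{"api": "inch_along", "payload": {
  "plan": [
    [[-0.1833, -0.1192, 0.1667, 0, 1], [-0.1833, -0.1192, 0.1667, 0, 1], [-0.1833, -0.1192, 0.1667, 0, 1], [-0.1833, -0.1192, 0.2333, 0, 1], [-0.1833, -0.1192, 0.3, 0, 1], [-0.1833, -0.1192, 0.3333, 0, 1], [-0.1833, -0.1192, 0.3475, 0, 1], [-0.1833, -0.1192, 0.3475, 0, 1], [-0.1833, -0.1192, 0.3475, 0, 1], [-0.1833, -0.1192, 0.3475, 0, 0.2], [-0.1833, -0.1192, 0.3475, 0, 0.2], [-0.1833, -0.1192, 0.3475, 0, 0.2], [-0.1833, -0.1192, 0.3475, 0, 0.2], [-0.1833, -0.1192, 0.3475, 0, 0.2], [-0.1833, -0.1192, 0.3475, 0, 0.2], [-0.1833, -0.1192, 0.3475, 0, 0.2]]
  ],
  "force": 15
}}

```text
time: 3.75
position: [0.4281, -0.0501, 0.1962]
tool_rot: [-2.221, -2.221, 0.001]
ft_force: [0.5, 0.2, 2.1]
grip_width: 0.452
grip_force: 15.1
```

```bash
python3 -c "
from bench import ctrl; print(ctrl.get_state()['joint_positions'])"
```

```text
[ 0.77912732  0.13939747 -0.74899996  2.16849724  0.12366348  0.87494519
 -0.04453217]
```

Scaled: 0.215 m / 0.6 = 0.3583, 0.05 m / 0.6 = 0.0833.

{"api": "inch_along", "payload": {
  "plan": [
    [[0, 0, -0.05, 0, 0.2], [0, 0, -0.1, 0, 0.2], [0, 0.0833, -0.1, 0, 0.2], [0, 0.1667, -0.1, 0, 0.2], [0, 0.25, -0.1, 0, 0.2], [0, 0.3167, -0.1, 0, 0.2], [0, 0.3583, -0.1, 0, 0.2], [0, 0.3583, -0.1, 0, 0.2], [0, 0.3583, -0.1, 0, 0.2], [0, 0.3583, -0.0583, 0, 0.2], [0, 0.3583, -0.0333, 0, 0.2], [0, 0.3583, -0.0175, 0, 0.2], [0, 0.3583, -0.0175, 0, 0.2], [0, 0.3583, -0.0175, 0, 0.2]]
  ]
}}

```text
time: 5.15
position: [0.6431, -0.0502, 0.207]
tool_rot: [2.221, 2.221, -0.0]
ft_force: [0.6, 0.2, -0.2]
grip_width: 0.45
grip_force: 15.0
```

Run:
```python
from h import *
s=ctrl.get_state(); im,d=ctrl.get_image("wrist")
cv2.imwrite("pics/w2.png",im[...,::-1])
```

```text
(no output)
```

View pics/w2.png

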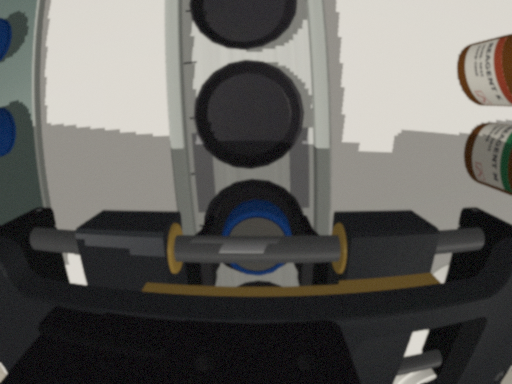

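The puck hangs centred in its cup at (256,235) with no contact force. I'll release it and fetch dark grey.

Scaled: -0.2145 m / 0.6 = -0.3575, 0.147 m / 0.6 = 0.245.

{"api": "inch_along", "payload": {
  "plan": [
    [[0, 0, 0, 0, 0.8], [0, 0, 0, 0, 0.8], [0, 0, 0, 0, 0.8], [0, 0, 0, 0, 0.8], [0, 0, -0.0667, 0, 0.8], [0, 0, -0.1, 0, 1], [0.05, -0.075, -0.1, 0, 1], [0.1, -0.15, -0.1, 0, 1], [0.15, -0.2167, -0.1, 0, 1], [0.2, -0.2833, -0.1, 0, 1], [0.245, -0.3575, -0.1, 0, 1], [0.245, -0.3575, -0.1, 0, 1], [0.245, -0.3575, -0.1, 0, 1], [0.245, -0.3575, -0.0333, 0, 1], [0.245, -0.3575, 0, 0, 1], [0.245, -0.3575, 0.0175, 0, 1], [0.245, -0.3575, 0.0175, 0, 1], [0.245, -0.3575, 0.0175, 0, 0.2]]
  ]
}}

```text
time: 7.0
position: [0.4297, 0.0967, 0.1968]
tool_rot: [-2.222, -2.221, -0.002]
ft_force: [0.2, 0.1, 0.2]
grip_width: 0.967
grip_force: 0.0
```

{"api": "inch_along", "payload": {
  "plan": [
    [[0, 0, 0, 0, 0.2], [0, 0, 0, 0, 0.2], [0, 0, 0, 0, 0.2], [0, 0, 0, 0, 0.2], [0, 0, 0, 0, 0.2], [0, 0, 0, 0, 0.2]]
  ],
  "force": 15
}}

```text
time: 7.6
position: [0.4287, 0.0968, 0.1963]
tool_rot: [2.221, 2.221, -0.0]
ft_force: [0.1, -0.3, 1.3]
grip_width: 0.453
grip_force: 15.1
```

Scaled: 0.2115 m / 0.6 = 0.3525, 0.18 m / 0.6 = 0.3.

{"api": "inch_along", "payload": {
  "plan": [
    [[0, 0, -0.05, 0, 0.2], [0, 0, -0.1, 0, 0.2], [-0.0333, 0.075, -0.1, 0, 0.2], [-0.0667, 0.15, -0.1, 0, 0.2], [-0.1, 0.225, -0.1, 0, 0.2], [-0.1167, 0.3, -0.1, 0, 0.2], [-0.1325, 0.3525, -0.1, 0, 0.2], [-0.1325, 0.3525, -0.1, 0, 0.2], [-0.1325, 0.3525, -0.1, 0, 0.2], [-0.1325, 0.3525, -0.0583, 0, 0.2], [-0.1325, 0.3525, -0.0333, 0, 0.2], [-0.1325, 0.3525, -0.0175, 0, 0.2], [-0.1325, 0.3525, -0.0175, 0, 0.2], [-0.1325, 0.3525, -0.0175, 0, 0.2]]
  ]
}}

```text
time: 9.0
position: [0.64, 0.0176, 0.2071]
tool_rot: [2.221, 2.222, 0.0]
ft_force: [-1.1, 0.1, -1.1]
grip_width: 0.45
grip_force: 15.0
```

Run:
```python
from h import *
s=ctrl.get_state(); im,d=ctrl.get_image("wrist"); np.savez("w3.npz",im=im,d=d,p=s["position"],r=s["tool_rot"])
cv2.imwrite("pics/w3.png",im[...,::-1])
```

```text
(no output)
```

View pics/w3.png

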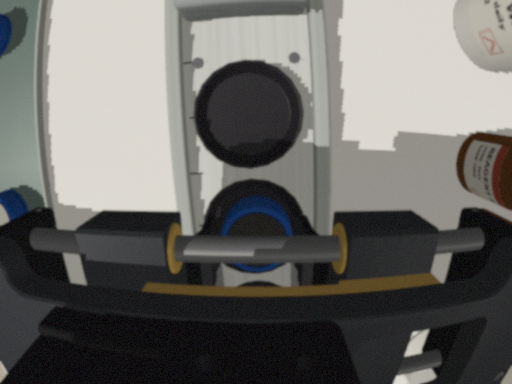

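The dark grey puck sits in its cup the same way, centred near (257,235), and the next cup at (248,113) is where I expected. I'll release it and fetch black.

Scaled: -0.215 m / 0.6 = -0.3583, 0.1505 m / 0.6 = 0.2508.

{"api": "inch_along", "payload": {
  "plan": [
    [[0, 0, 0, 0, 0.8], [0, 0, 0, 0, 0.8], [0, 0, 0, 0, 0.8], [0, 0, 0, 0, 0.8], [0, 0, -0.0667, 0, 0.8], [0, 0, -0.1, 0, 1], [0.05, -0.075, -0.1, 0, 1], [0.1, -0.15, -0.1, 0, 1], [0.15, -0.2167, -0.1, 0, 1], [0.2, -0.2833, -0.1, 0, 1], [0.2508, -0.3583, -0.1, 0, 1], [0.2508, -0.3583, -0.1, 0, 1], [0.2508, -0.3583, -0.1, 0, 1], [0.2508, -0.3583, -0.0333, 0, 1], [0.2508, -0.3583, 0, 0, 1], [0.2508, -0.3583, 0.0175, 0, 1], [0.2508, -0.3583, 0.0175, 0, 1], [0.2508, -0.3583, 0.0175, 0, 0.2]]
  ]
}}

```text
time: 10.85
position: [0.4262, 0.1678, 0.1968]
tool_rot: [-2.222, -2.22, -0.002]
ft_force: [-0.0, 0.1, 0.9]
grip_width: 0.968
grip_force: 0.0
```

{"api": "inch_along", "payload": {
  "plan": [
    [[0, 0, 0, 0, 0.2], [0, 0, 0, 0, 0.2], [0, 0, 0, 0, 0.2], [0, 0, 0, 0, 0.2], [0, 0, 0, 0, 0.2], [0, 0, 0, 0, 0.2]]
  ],
  "force": 15
}}

```text
time: 11.45
position: [0.4252, 0.1678, 0.1963]
tool_rot: [2.221, 2.221, -0.0]
ft_force: [0.5, 1.0, 1.2]
grip_width: 0.451
grip_force: 15.3
```

```bash
python3 -c "
from bench import ctrl; print(ctrl.get_state()['joint_positions'])"
```

```text
[ 0.4632456   0.25629968 -0.96154606  2.10565601  0.26783177  0.90481498
 -0.65058934]
```

Next is c4 at (0.637, 0.085), a shift of tx −0.083, ty +0.212. After release, white is at (0.4365, 0.021).

Scaled: 0.212 m / 0.6 = 0.3533, -0.083 m / 0.6 = -0.1383.

{"api": "inch_along", "payload": {
  "plan": [
    [[0, 0, -0.05, 0, 0.2], [0, 0, -0.1, 0, 0.2], [-0.0333, 0.075, -0.1, 0, 0.2], [-0.0667, 0.15, -0.1, 0, 0.2], [-0.1, 0.225, -0.1, 0, 0.2], [-0.1167, 0.3, -0.1, 0, 0.2], [-0.1383, 0.3533, -0.1, 0, 0.2], [-0.1383, 0.3533, -0.1, 0, 0.2], [-0.1383, 0.3533, -0.1, 0, 0.2], [-0.1383, 0.3533, -0.0583, 0, 0.2], [-0.1383, 0.3533, -0.0333, 0, 0.2], [-0.1383, 0.3533, -0.0175, 0, 0.2], [-0.1383, 0.3533, -0.0175, 0, 0.2], [-0.1383, 0.3533, -0.0175, 0, 0.2]]
  ]
}}

```text
time: 12.85
position: [0.637, 0.0852, 0.207]
tool_rot: [2.221, 2.222, 0.0]
ft_force: [0.6, 0.6, -1.1]
grip_width: 0.449
grip_force: 15.0
```

{"api": "inch_along", "payload": {
  "plan": [
    [[0, 0, 0, 0, 0.8], [0, 0, 0, 0, 0.8], [0, 0, 0, 0, 0.8], [0, 0, 0, 0, 0.8], [0, 0, -0.0667, 0, 0.8], [0, 0, -0.1, 0, 1], [-0.0333, -0.075, -0.1, 0, 1], [-0.0667, -0.15, -0.1, 0, 1], [-0.0833, -0.2167, -0.1, 0, 1], [-0.1, -0.2833, -0.1, 0, 1], [-0.1067, -0.3342, -0.1, 0, 1], [-0.1067, -0.3342, -0.1, 0, 1], [-0.1067, -0.3342, -0.1, 0, 1], [-0.1067, -0.3342, -0.0333, 0, 1], [-0.1067, -0.3342, 0, 0, 1], [-0.1067, -0.3342, 0.0175, 0, 1], [-0.1067, -0.3342, 0.0175, 0, 1], [-0.1067, -0.3342, 0.0175, 0, 0.2]]
  ]
}}

```text
time: 14.65
position: [0.4377, 0.0214, 0.1968]
tool_rot: [-2.22, -2.222, -0.002]
ft_force: [0.7, 0.2, 0.4]
grip_width: 0.967
grip_force: 0.0
```

{"api": "inch_along", "payload": {
  "plan": [
    [[0, 0, 0, 0, 0.2], [0, 0, 0, 0, 0.2], [0, 0, 0, 0, 0.2], [0, 0, 0, 0, 0.2], [0, 0, 0, 0, 0.2], [0, 0, 0, 0, 0.2]]
  ],
  "force": 15
}}

```text
time: 15.25
position: [0.4367, 0.0208, 0.1963]
tool_rot: [2.222, 2.221, -0.001]
ft_force: [-0.1, 0.2, 3.0]
grip_width: 0.453
grip_force: 15.2
```

Scaled: 0.2095 m / 0.6 = 0.3492, -0.1395 m / 0.6 = -0.2325.

{"api": "inch_along", "payload": {
  "plan": [
    [[0, 0, -0.05, 0, 0.2], [0, 0, -0.1, 0, 0.2], [-0.05, 0.075, -0.1, 0, 0.2], [-0.1, 0.15, -0.1, 0, 0.2], [-0.15, 0.2167, -0.1, 0, 0.2], [-0.2, 0.2833, -0.1, 0, 0.2], [-0.2325, 0.3492, -0.1, 0, 0.2], [-0.2325, 0.3492, -0.1, 0, 0.2], [-0.2325, 0.3492, -0.1, 0, 0.2], [-0.2325, 0.3492, -0.0583, 0, 0.2], [-0.2325, 0.3492, -0.0333, 0, 0.2], [-0.2325, 0.3492, -0.0175, 0, 0.2], [-0.2325, 0.3492, -0.0175, 0, 0.2], [-0.2325, 0.3492, -0.0175, 0, 0.2]]
  ]
}}

```text
time: 16.65
position: [0.6461, -0.1183, 0.2071]
tool_rot: [2.221, 2.222, -0.0]
ft_force: [-0.1, 0.3, -1.1]
grip_width: 0.452
grip_force: 15.0
```

Run:
```python
from h import *
im,d=ctrl.get_image("wrist")
cv2.imwrite("pics/w4.png",im[...,::-1])
```

```text
(no output)
```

View pics/w4.png

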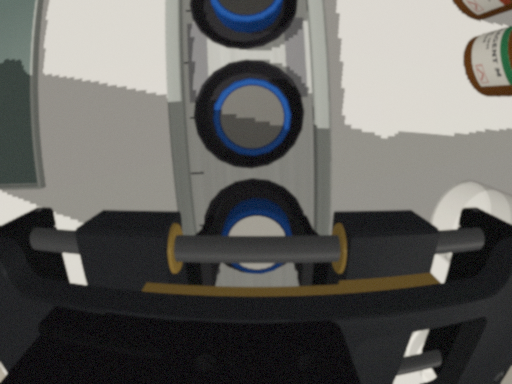

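White is in place at (257,240). Light grey is seated in the next cup at (253,115), and dark grey lies beyond it. I'll release, rise, retreat to −x and check the whole row from the top camera.

Scaled: -0.2 m / 0.6 = -0.3333, -0.18 m / 0.6 = -0.3.

{"api": "inch_along", "payload": {
  "plan": [
    [[0, 0, 0, 0, 0.8], [0, 0, 0, 0, 0.8], [0, 0, 0, 0, 0.8], [0, 0, 0, 0, 0.8], [0, 0, -0.0667, 0, 0.8], [0, 0, -0.15, 0, 0.8], [0, -0.0667, -0.1667, 0, 0.8], [0, -0.15, -0.1667, 0, 1], [0, -0.2333, -0.1667, 0, 1], [0, -0.3, -0.1667, 0, 1], [0, -0.3333, -0.1667, 0, 1], [0, -0.3333, -0.1667, 0, 1], [0, -0.3333, -0.1667, 0, 1]]
  ]
}}

```text
time: 18.0
position: [0.4466, -0.1189, 0.3073]
tool_rot: [2.22, 2.219, -0.0]
ft_force: [0.7, -0.0, 1.0]
grip_width: 0.998
grip_force: 0.0
```

Run:
```python
from h import *
s=ctrl.get_state(); im,d=ctrl.get_image("top"); np.savez("top1.npz",im=im,d=d)
print(s["position"])
cv2.imwrite("pics/t1.png",cv2.resize(im[120:290,170:400,::-1],None,fx=3.4,fy=3.4,interpolation=cv2.INTER_CUBIC))
roi=np.zeros(im.shape[:2],bool); roi[130:195,215:348]=1
for c,a,m in blobs((im[...,2].astype(int)-im[...,0]>20)&roi,30,3000):
    k=cv2.convexHull(np.argwhere(m)[:,::-1].astype(np.int32)); e,ax,_=cv2.fitEllipse(k)
    print("puck",np.round(e,1),np.round(ax,1),cast("top",e,.034).round(4)[0])
```

```text
[ 0.44664328 -0.11885273  0.30734332]
puck [330.  159.7] [19.5 20.3] [ 0.6466 -0.1204  0.034 ]
puck [299.  161.7] [19.3 20.3] [ 0.6432 -0.0527  0.034 ]
puck [236.3 165.2] [20.3 20.9] [0.6372 0.0845 0.034 ]
puck [267.3 163.2] [19.2 20.1] [0.6406 0.0167 0.034 ]
```

View pics/t1.png

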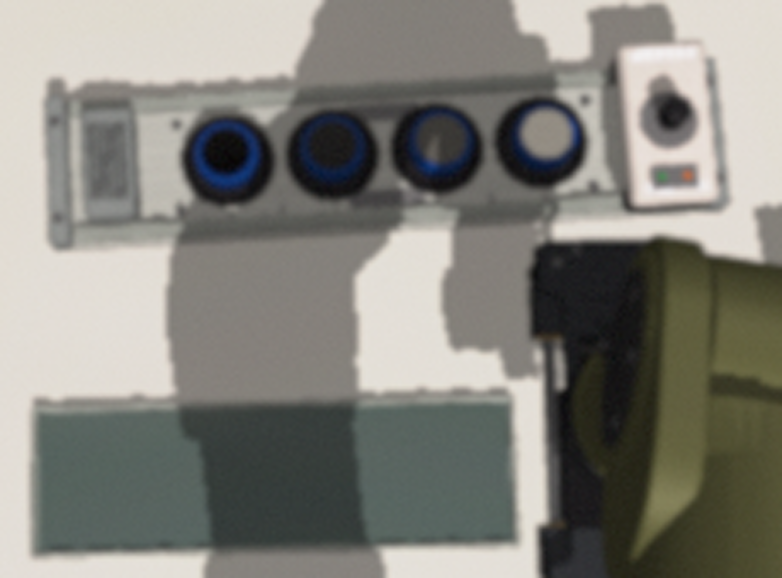

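All four standards are seated in order, each at its cup centre, and the knob is at about (0.648, −0.190). Next I'll grip the knob.

Scaled: 0.2015 m / 0.6 = 0.3358, -0.0715 m / 0.6 = -0.1192.

{"api": "inch_along", "payload": {
  "plan": [
    [[-0.0333, 0.075, 0, 0, 1], [-0.0667, 0.15, 0, 0, 1], [-0.1, 0.225, 0, 0, 1], [-0.1192, 0.2917, 0, 0, 1], [-0.1192, 0.3358, 0, 0, 1], [-0.1192, 0.3358, 0, 0, 1], [-0.1192, 0.3358, 0, 0, 1], [-0.1192, 0.3358, 0.05, 0, 1], [-0.1192, 0.3358, 0.0833, 0, 1], [-0.1192, 0.3358, 0.0983, 0, 1], [-0.1192, 0.3358, 0.0983, 0, 1], [-0.1192, 0.3358, 0.0983, 0, 1]]
  ]
}}

```text
time: 19.25
position: [0.6479, -0.1901, 0.2487]
tool_rot: [2.221, 2.221, 0.001]
ft_force: [0.6, 0.1, -0.6]
grip_width: 1.004
grip_force: 0.0
```

{"api": "inch_along", "payload": {
  "plan": [
    [[0, 0, 0, 0, 0.1], [0, 0, 0, 0, 0.1], [0, 0, 0, 0, 0.1], [0, 0, 0, 0, 0.1], [0, 0, 0, 0, 0.1], [0, 0, 0, 0, 0.1], [0, 0, 0, 0, 0.1], [0, 0, 0, 0, 0.1], [0, 0, 0, 0, 0.1], [0, 0, 0, 0, 0.1]]
  ],
  "force": 10
}}

```text
time: 20.25
position: [0.648, -0.1901, 0.2477]
tool_rot: [2.221, 2.221, 0.001]
ft_force: [1.0, -0.6, -0.6]
grip_width: 0.2
grip_force: 10.0
```

Run:
```python
from h import *
im,d=ctrl.get_image("wrist")
cv2.imwrite("pics/w5.png",im[...,::-1])
```

```text
(no output)
```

View pics/w5.png

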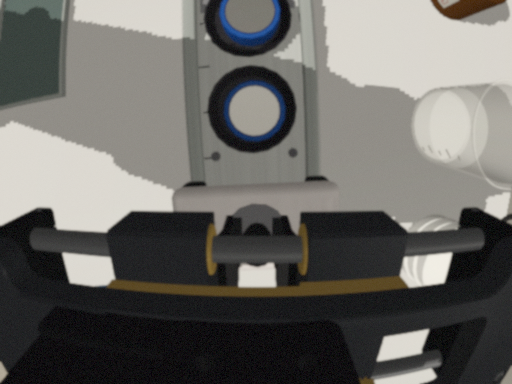

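The knob is gripped (opening 17.4 mm) at (258,240), with white seated at (253,110). I'll slide it 73 mm along the row.

Scaled: 0.073 m / 0.6 = 0.1217, -0.0034 m / 0.6 = -0.0057.

{"api": "inch_along", "payload": {
  "plan": [
    [[0.0133, -0.0007, 0, 0, 0.1], [0.0267, -0.0012, 0, 0, 0.1], [0.04, -0.0018, 0, 0, 0.1], [0.0533, -0.0025, 0, 0, 0.1], [0.0667, -0.0032, 0, 0, 0.1], [0.08, -0.0037, 0, 0, 0.1], [0.0933, -0.0043, 0, 0, 0.1], [0.1067, -0.005, 0, 0, 0.1], [0.115, -0.0053, 0, 0, 0.1], [0.1217, -0.0057, 0, 0, 0.1], [0.1217, -0.0057, 0, 0, 0.1], [0.1217, -0.0057, 0, 0, 0.1]]
  ]
}}

```text
time: 21.5
position: [0.6445, -0.1155, 0.2477]
tool_rot: [-2.219, -2.222, -0.003]
ft_force: [4.6, 1.1, -3.9]
grip_width: 0.196
grip_force: 10.0
```

{"api": "inch_along", "payload": {
  "plan": [
    [[0, 0, 0, 0, 0.4], [0, 0, 0, 0, 0.7], [0, 0, 0, 0, 0.8], [0, 0, 0, 0, 0.8], [0, 0, 0, 0, 0.8], [0, 0, -0.0667, 0, 0.8], [0, 0, -0.1333, 0, 0.8], [0, 0, -0.1667, 0, 0.8], [0, -0.0833, -0.1667, 0, 0.8], [0, -0.1667, -0.1667, 0, 0.8], [0, -0.25, -0.1667, 0, 0.8], [0, -0.3167, -0.1667, 0, 0.8], [0, -0.3167, -0.1667, 0, 0.8], [0, -0.3167, -0.1667, 0, 0.8]]
  ]
}}

```text
time: 22.9
position: [0.4538, -0.1175, 0.3484]
tool_rot: [2.221, 2.216, -0.004]
ft_force: [-0.3, -0.3, 0.3]
grip_width: 0.8
grip_force: 0.0
```

Run:
```python
from h import *
im,d=ctrl.get_image("top"); I=np.indices(im.shape[:2])
cv2.imwrite("pics/t2.png",cv2.resize(im[120:290,170:400,::-1],None,fx=3.4,fy=3.4,interpolation=cv2.INTER_CUBIC))
for c,a,m in blobs((im.max(2)<50)&(I[1]>315)&(I[1]<355)&(I[0]>138)&(I[0]<168),15,600): print("knob",c,a,cast("top",c,.09).round(4))
```

```text
knob [332.01408451 155.33802817] 71 [[ 0.6422 -0.1166  0.09  ]]
```

View pics/t2.png

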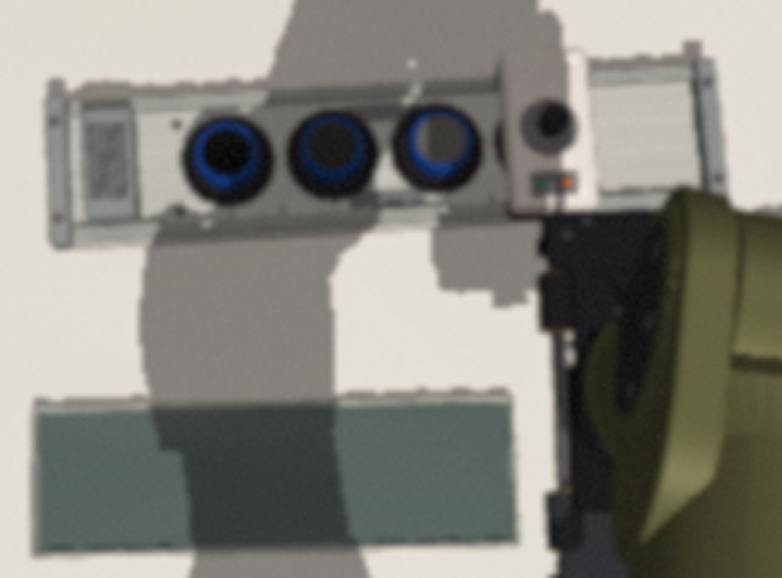

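The knob at (332,155) px maps to y ≈ −0.117 against the cup at −0.119, so the head is about 2 mm off the white cup's centre. The gripper is clear of everything.

```bash
python3 -c "
from bench import ctrl; print(ctrl.close_job())"
```

```text
the job is handed in; nothing more can be done
None
```

The four standards are in their cups in order of shade, white nearest the head's parking end. The head is over white, about 2 mm off the cup centre by the top camera, and the job was handed in at about 23 s; no verdict was returned.

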